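Clear the medicine box lid and hold its sprung lock open with the key

TASK

I want to put the pill cases away, so first take the teal one off the medicine box lid and lay it squarely on top of the yellow and white pile, edges flush, and let go of it. Then take the red key from the key stand, work it fully home past the sticky pins of the lock in the lid, and turn it a quarter turn clockwise against the spring; finish with your grip still on the key, holding it turned and fully in, so that I can lift the lid. Leave the other keys and everything else on the counter where they are.

Things in the scene. Friction and masses are not known exactly. Their poses are not given: they have to be found in the camera images.
- case_teal_mid (a point): TEAL flat rectangular pill case, 96 mm (its x) by 56 mm (its y) by 16 mm high, flat top and bottom, 90 g; this point is its centre, 8 mm above its underside. It starts lying on the lid of the medicine box, its long side roughly along the box's y.
- case_yellow_mid (a point): YELLOW flat rectangular pill case, 96 mm (its x) by 56 mm (its y) by 16 mm high, flat top and bottom, 90 g; this point is its centre, 8 mm above its underside. It starts lying squarely on the white case; together they are a 32 mm high pile on the counter, left of the box.
- case_white_mid (a point): WHITE flat rectangular pill case, 96 mm (its x) by 56 mm (its y) by 16 mm high, flat top and bottom, 90 g; this point is its centre, 8 mm above its underside. It lies flat on the counter, below the yellow one.
- lid_top (a point): centre of the lid's flat top on the fixed white steel medicine box (176 mm along x, 236 mm along y, lid top 95 mm above the counter; green cross on its front, hinges at its far side). Axes of the box: z up, -x its front, towards the robot.
- lock_mouth (a point): centre of the key slot at the top face of the steel lock plate (36 mm square, 4 mm proud of the lid, 99 mm above the counter, 50 mm towards the box's front from lid_top); axes as the box. Slot 5 mm (x) by 13.4 mm (y), with a 45-degree dished lead-in, 3 mm deep, that opens to 11 by 19 mm. The key goes straight down 34 mm, till its head rests on this plate.
- lock_pins (a point): point on the lock's axis inside the 4.6 mm wide keyway, 18 mm below the slot's mouth, midway between two pairs of sprung, sticky brass pins, one pair 4 mm above it and one 4 mm below, that reach into the keyway from its two narrow ends. They catch the key's tip: pushing past each pair takes about 5 to 12 N; if it sticks, press on with little twists.
- lock (a joint): turn of the lock's plug: 0 at rest, grows clockwise seen from above to a stop at 1.57 rad (a quarter). A spring of 0.02 (at rest) to 0.06 N m (at the stop) turns it back when let go. Turn it only with the key fully home, when its round neck is in the slot. The blade has 0.1 rad of play, so the head turns that much further than the plug.
- key_red_grip (a point): centre of the RED plastic head of the medicine box key, z up: head 9 mm thick (x) by 28 mm wide (y) by 32 mm high, its underside 16 mm below this point. 35 g. It starts hanging upright, tip down, in any one of the three slots of the key stand; draw it straight up 40 mm to free it.
- key_red_tip (a point): lowest point of the red key, 50 mm below the centre of its head. Flat steel blade 4 mm thick (x) by 12 mm wide (y) by 24 mm long with a rounded tip, then a 10 mm long neck, 4.4 mm round, then the head. Alike either way round: the key enters with its x axis along or against the lock's x axis.
- key_black_grip (a point): BLACK key hanging upright in the key stand, the same size and shape as the red one, but not for this lock; this point is the centre of its head
- key_blue_grip (a point): BLUE key hanging upright in the key stand, the same size and shape as the red one, but not for this lock; this point is the centre of its head
- keystand: fixed wooden key stand right of the box, 60 mm (x) by 180 mm (y), slotted shelf 60 mm above the counter, slots at its centre and 58 mm to either side along y; the keys' heads rest on the shelf, their flat sides facing along the stand's x. Origin at the centre of its underside.
- mug: green mug, 82 mm across, 92 mm high, handle to its +y; origin at the centre of its underside. Bystander.
- tinlid_mid (a point): round tin lid lying flat, 86 mm across, 12 mm high; this point is its centre. Bystander.
- spoon: wooden spoon lying flat, 240 mm long along its x, 12 mm high; origin near its middle, at its underside. Bystander.
- picks_mid (a point): push dispenser of toothpicks, clear cylinder with orange base and cap, 52 mm across, 100 mm high; this point is its centre. Bystander.

How it is judged:
By the outcome, as a careful person would: the job done as asked, in the order asked, and still so for the second after the job is handed in, while the arm keeps its last pose, push and grip.
It also fails if it takes over 64 s, if anything falls off the work surface, if the arm or the gripper's body presses on something with over 40 N, if the wrist force passes 120 N, or if a joint passes its speed limit or range.

ROBOT

A 6-joint arm with a two-finger parallel gripper is mounted at the origin on the work surface. World frame = base frame: x ahead of the robot, y to its left, z up, the work surface at z = 0. Lengths are in mm, angles in rad, forces in N, time in s.
With the tool pointing down it reaches from about 300 to 775 mm from the base axis. Payload 14.6 kg.
Tool frame: the origin (TCP) lies between the finger pads; the fingertips stand 8 mm ahead of it and the grasp point (between the pads) lies 11 mm behind it; x points along the fingers, y is the direction in which the jaws open and shut, and the axes are right-handed (so a half turn about x gives the same grasp; the last joint's range is limited). The gripper opens to 94 mm and grips with 3 to 60 N. Pads are 16 mm wide; open, the fingers measure 119 mm over their backs; the gripper's body (75 mm by 177 mm) begins 78 mm behind the grasp point.
Start: joints at [-1.208, 0.3, 1.521, -0, 1.321, -0.067], TCP at [229.171, -499.97, 213.446] pointing down, gripper open.
Joint ranges: [-3.03, 3.03], [-0.79, 2.21], [0.23, 2.52], [-1.04, 4.18], [0, 3.07], [-2.55, 2.55]. Speed limits (rad/s): [2.22, 2.22, 2.57, 3.14, 3.14, 3.14].

INTERFACE

Orientations are given as [roll, pitch, yaw] about the fixed x, y, z axes, in that order (R = Rz(yaw) Ry(pitch) Rx(roll)).
In Python, from cell import telemetry, camera, calibration, order gives the robot as it stands.
- The arm moves only by the shell command python3 -m handwheel 'ROWS' [FORCE]. ROWS is JSON, a list of rows, each a list of 7 numbers: the turn, a rotation vector about the tool's x, y, z as a fraction of full scale, then the shift along the tool's x, y, z as a fraction of full scale, then the opening, from 0 (shut) to 1 (fully open). A call has 1 to 12 rows; each row is the pose to reach, as a shift and turn from the pose measured when the call began, along the tool's axes at that moment, turning the shorter way round; what a row does not reach only later rows make up. Full scale, the value 1, is 300 mm for a shift and pi rad for a turn. A row lasts 1/8 s, in which the tool goes at most 62.5 mm and 10.7 degrees, less where a joint would pass 70% of its speed; a pose out of reach is approached as far as the arm can. A call with a number of a shift or a turn outside -1 to 1 is refused whole. A call with a gripper value outside its range is refused whole. The fingers move at their own pace and stop on an object; FORCE is the grip in N (left out, the last holds). Time passes only in rows, so rows that repeat a pose let the fingers close. It gives the time, the measured TCP pose, the force and the opening at its end, in the units of the state.
- telemetry.read_state(): the state, without advancing time (a new reading comes with each control period).
- camera(name): name is "side" or "top"; returns the picture (420x560x3 uint8, red, green, blue); there is no depth.
- calibration(name): a dict with "fov_y" (degrees; the focal length in pixels is half the picture's height over the tangent of half this angle, whatever the lens; pixels are square), "cx", "cy" (the principal point, pixels), "k1" (the pictures are not rectified: a ray, as slopes to the right and down, at radius r is drawn at 1 + k1 r^2 times it, then the intrinsics apply), "position" and "attitude" of the camera in the world. Camera axes: x right, y down, z forward; pixel columns grow to the right and rows downward; lengths in mm; the calibration is good to about 2 mm. A picture is of the moment at which its call begins. calibration takes no time and is no camera call.
- order.sign_off(): hands the job in, once; it reports no verdict.
The state is a dict: "clock": time; "joints": joint angles; "qd": joint speeds; "effort": joint torques, N m; "eef_pos": TCP position; "eef_rot": TCP orientation; "wrist_force": force on the tool from outside, world axes, zero at the start; "moment": the same for the moment, N m; "finger_gap": finger opening in mm.
Only numpy, scipy, OpenCV 4.12 (cv2) and the standard library are available. Lean on these libraries where they do the work, as an engineer would, in place of code of your own. Each camera call takes 0.05 s, during which the arm holds its last target.

## Working session

There is one attempt and no reset: what is moved stays moved. The work goes in short steps, Python scripts to look and compute and a shell command to move; the robot and the scene stay as the last step left them, time stands still between calls to the robot, and variables do not carry over. Pictures are saved under pics/ and viewed, and the job is handed in when it is done.

```bash
ls; mkdir -p pics
python3 - <<'E'
from cell import telemetry, camera, calibration
import cv2
print(telemetry.read_state())
for n in("side","top"):
    print(n,calibration(n)); cv2.imwrite(f"pics/{n}0.png",camera(n)[:,:,::-1])
E
```

```text
pics
{'clock': 0.0, 'joints': array([-1.20759424e+00,  3.00456486e-01,  1.52160333e+00,  1.17635063e-06,
        1.32067602e+00, -6.66044060e-02]), 'qd': array([-0.00013164, -0.00029609, -0.00028944,  0.00044943,  0.00139998,
        0.00105125]), 'effort': array([-8.58035892e-04, -5.31804764e+01, -3.52736521e+01,  7.07848719e-02,
        2.43876205e-02, -7.96730183e-05]), 'eef_pos': array([ 229.08620836, -499.73716806,  212.88492538]), 'eef_rot': array([-1.63839744,  1.56965314,  1.93300142]), 'wrist_force': array([-0.35995659, -0.36146465,  0.15079593]), 'moment': array([0.02189953, 0.00561031, 0.02435938]), 'finger_gap': 94.21566669280318}
side {'fov_y': 53.877077694305456, 'cx': 284.29569791573863, 'cy': 211.70728955285801, 'k1': 0.006011073885048459, 'position': array([216.20178252, 585.4072183 , 695.19314221]), 'attitude': array([-2.27624483,  0.00566442, -2.54778431])}
top {'fov_y': 45.383396298170965, 'cx': 272.2974425027782, 'cy': 208.36473208738914, 'k1': -0.1412358837462623, 'position': array([ 512.38013212,  -12.3519016 , 1438.97667825]), 'attitude': array([-3.10046547,  0.00634205, -1.58231218])}
```

View pics/side0.png

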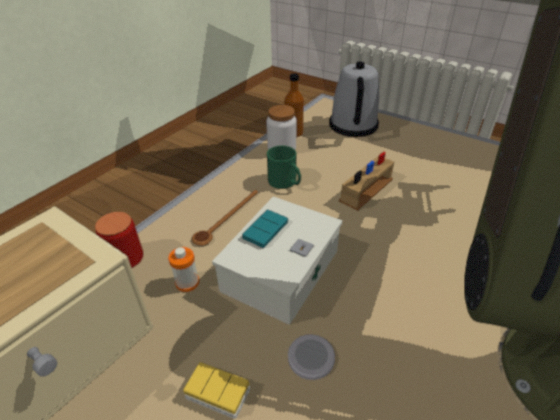

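View pics/top0.png

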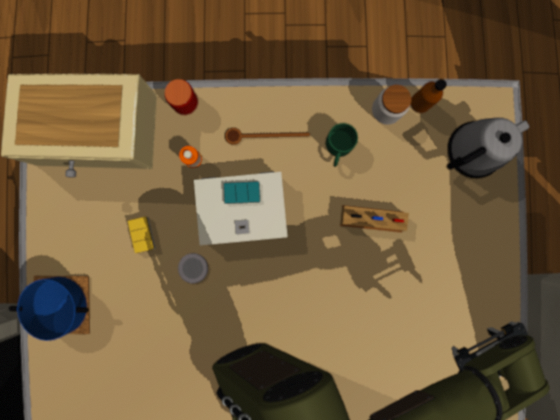

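```bash
cat > h.py <<'E'
import numpy as np, cv2
from scipy.spatial.transform import Rotation as Ro
from cell import telemetry, camera, calibration
C={n:calibration(n) for n in("side","top")}
def cam(n):
    c=C[n]; f=210/np.tan(np.radians(c["fov_y"])/2)
    return c,f,Ro.from_euler("xyz",c["attitude"]).as_matrix(),np.array(c["position"])
def ray(n,px):
    c,f,R,p=cam(n); d=(np.array(px,float)-[c["cx"],c["cy"]])/f; u=d.copy()
    for _ in range(20): u=d/(1+c["k1"]*(u@u))
    v=R@np.array([u[0],u[1],1]); return p,v/np.linalg.norm(v)
def onz(n,px,z):
    p,v=ray(n,px); return p+v*(z-p[2])/v[2]
def proj(n,P):
    c,f,R,p=cam(n); q=R.T@(np.array(P,float)-p); u=q[:2]/q[2]; u=u*(1+c["k1"]*(u@u)); return u*f+[c["cx"],c["cy"]]
def tri(a,b):
    p,v=ray("side",a);q,w=ray("top",b)
    s=np.linalg.lstsq(np.c_[v,-w],q-p,rcond=None)[0]; A=p+s[0]*v;B=q+s[1]*w
    return (A+B)/2,np.linalg.norm(A-B)
def hsvmask(im,lo,hi):
    h=cv2.cvtColor(im,cv2.COLOR_RGB2HSV); return cv2.inRange(h,np.array(lo),np.array(hi))
def crop(im,x0,y0,x1,y1,s,fn): cv2.imwrite(fn,cv2.resize(im[y0:y1,x0:x1,::-1],None,fx=s,fy=s,interpolation=cv2.INTER_CUBIC))
def blobs(m,mina=15):
    cs,_=cv2.findContours(m,cv2.RETR_EXTERNAL,cv2.CHAIN_APPROX_NONE)
    return sorted([c for c in cs if cv2.contourArea(c)>mina],key=cv2.contourArea)[::-1]
E
python3 - <<'E'
from h import *
s=cv2.imread("pics/side0.png")[:,:,::-1];t=cv2.imread("pics/top0.png")[:,:,::-1]
crop(s,210,190,350,320,5,"pics/s_box.png");crop(t,180,160,300,260,6,"pics/t_box.png")
crop(s,330,140,410,215,7,"pics/s_keys.png");crop(t,330,190,420,240,8,"pics/t_keys.png")
crop(s,170,350,270,420,7,"pics/s_pile.png");crop(t,115,200,165,265,8,"pics/t_pile.png")
for n,im in(("side",s),("top",t)):
  for k,lo,hi in(("teal",(82,100,40),(96,255,255)),("yel",(22,150,120),(32,255,255)),("red",(0,170,80),(4,255,255)),("red2",(176,150,80),(180,255,255)),("blue",(108,150,60),(120,255,255))):
    for c in blobs(hsvmask(im,lo,hi),8)[:4]: print(n,k,cv2.contourArea(c),cv2.minAreaRect(c))
E
```

```text
side teal 821.5 ((265.0, 228.00003051757812), (22.62741470336914, 43.84061813354492), 45.0)
side yel 1739.0 ((215.53538513183594, 385.9690246582031), (56.83700180053711, 35.044578552246094), 22.2490234375)
side red 685.0 ((124.83274841308594, 246.73680114746094), (41.011680603027344, 34.602684020996094), 65.69544982910156)
side red 32.0 ((381.0961608886719, 158.0192108154297), (4.510671138763428, 10.982503890991211), 11.309932708740234)
side blue 32.0 ((369.38238525390625, 167.47059631347656), (4.365641117095947, 11.884244918823242), 14.03624439239502)
top teal 628.5 ((241.2319793701172, 192.1031036376953), (19.661516189575195, 34.32819366455078), 87.39744567871094)
top yel 547.5 ((139.45281982421875, 234.58493041992188), (33.79069519042969, 18.95575714111328), 74.05460357666016)
top red 132.5 ((187.80328369140625, 104.16393280029297), (14.852277755737305, 23.55878257751465), 50.194427490234375)
top red 10.0 ((398.0, 220.0), (2.0, 8.0), 90.0)
top blue 1834.0 ((51.7135009765625, 305.68109130859375), (66.61044311523438, 50.582763671875), 17.10272979736328)
top blue 11.0 ((377.0, 218.0), (2.0, 8.0), 90.0)
```

View pics/s_box.png

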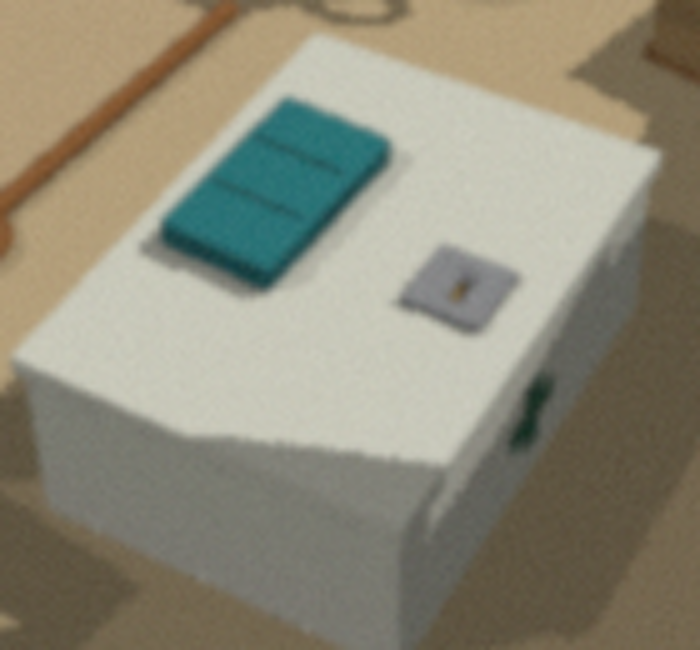

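View pics/t_box.png

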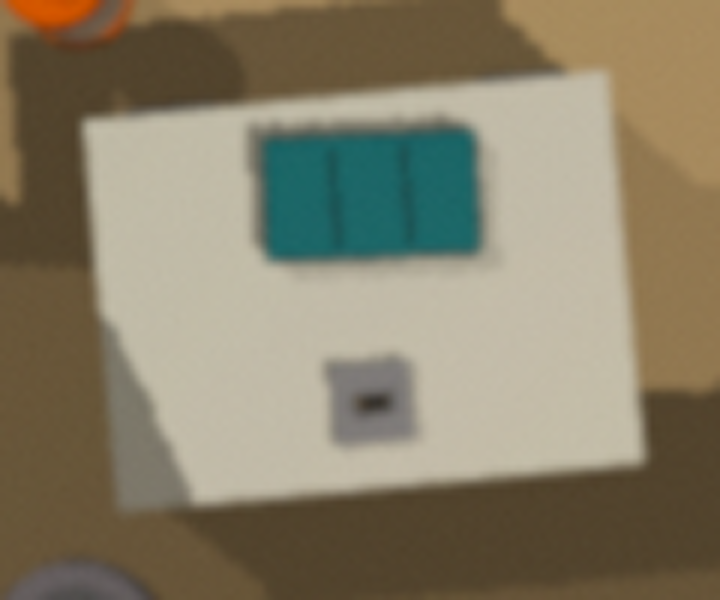

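View pics/s_keys.png

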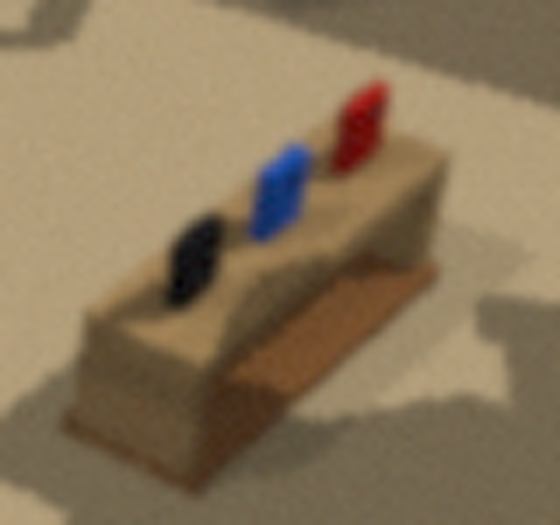

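View pics/t_keys.png

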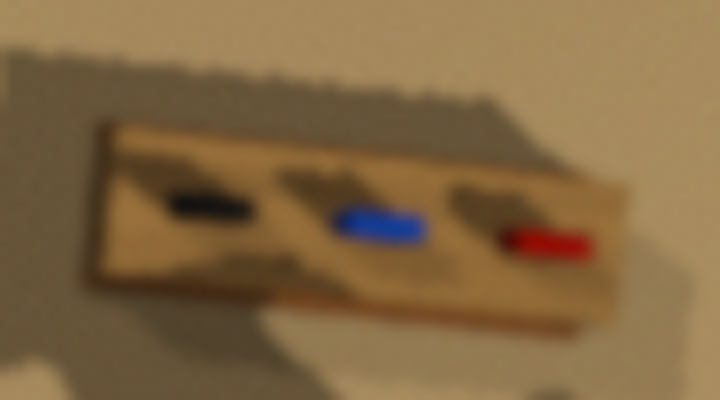

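View pics/s_pile.png

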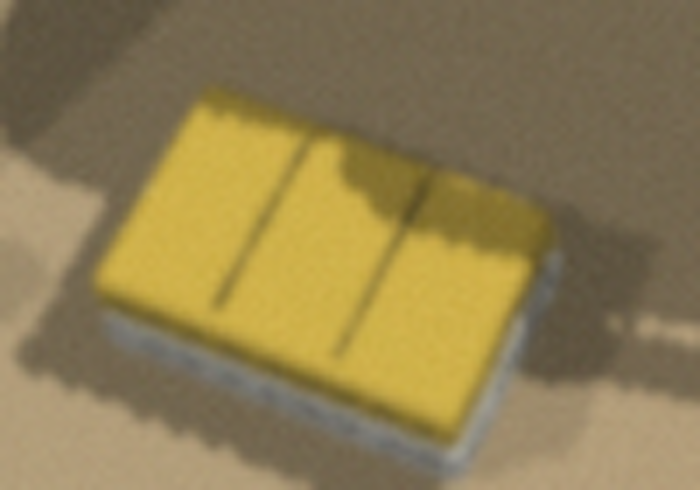

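View pics/t_pile.png

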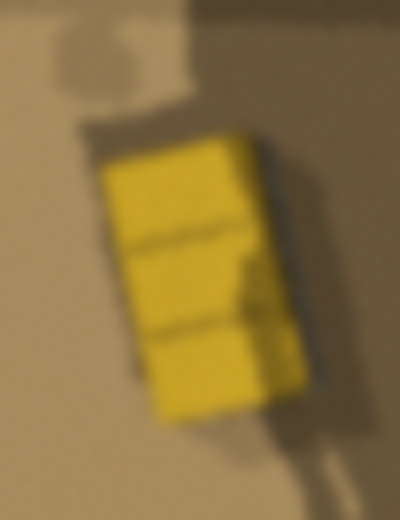

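Run:
```python
from h import *
def f(n,pts,x0,y0,s,z,name):
    P=np.array([onz(n,((u+.5)/s-.5+x0,(v+.5)/s-.5+y0),z) for u,v in pts])[:,:2]
    c=P.mean(0); d=[np.linalg.norm(P[i]-P[(i+1)%len(P)]) for i in range(len(P))]
    r=cv2.minAreaRect(P.astype(np.float32))
    ang=[np.degrees(np.arctan2(*(P[(i+1)%len(P)]-P[i])[::-1])) for i in range(len(P))]
    print(n,name,c.round(1),"sides",np.round(d,1),"ang",np.round(ang,1))
f("side",[(288,96),(392,142),(265,275),(162,226)],210,190,5,111,"teal")
f("top",[(263,135),(477,125),(482,253),(267,262)],180,160,6,111,"teal")
f("side",[(315,34),(663,155),(442,466),(12,358)],210,190,5,95,"lid")
f("top",[(82,121),(608,70),(647,464),(118,513)],180,160,6,95,"lid")
f("side",[(450,244),(521,273),(478,326),(402,295)],210,190,5,99,"plate")
f("top",[(327,362),(409,355),(416,437),(335,445)],180,160,6,99,"plate")
f("side",[(453,296),(468,279)],210,190,5,99,"slot")
f("top",[(356,404),(391,402)],180,160,6,99,"slot")
f("side",[(208,88),(555,212),(448,440),(95,283)],170,350,7,32,"yel")
f("top",[(103,166),(245,135),(310,385),(160,422)],115,200,8,32,"yel")
f("side",[(352,92),(386,86)],330,140,7,92,"red top")
f("top",[(503,240),(592,247)],330,190,8,92,"red top")
f("top",[(338,222),(425,230)],330,190,8,92,"blue top")
f("top",[(170,205),(252,210)],330,190,8,92,"black top")
f("side",[(325,130),(450,150),(205,360),(88,312)],330,140,7,60,"shelf")
f("top",[(118,124),(627,186),(612,320),(105,278)],330,190,8,60,"shelf")
```

```text
side teal [610.1  79.2] sides [55.1 95.  51.9 95.9] ang [179.8  91.4   0.6 -86.7]
top teal [611.9  76.4] sides [95.  56.8 95.2 56.4] ang [ -88.1 -178.4   91.7    1.4]
side lid [571.   73.8] sides [176.3 200.8 176.6 234.6] ang [-175.3   93.9   15.8  -85.3]
top lid [569.3  81.9] sides [237.5 177.1 237.4 176.7] ang [ -85.2 -175.1   94.7    5. ]
side plate [520.   76.9] sides [33.2 34.9 34.6 35.6] ang [-177.    91.8    4.   -90.5]
top plate [520.9  78.2] sides [36.7 36.6 36.2 37.1] ang [ -85.8 -175.7   95.     5. ]
side slot [519.7  79. ] sides [11.5 11.5] ang [-89.6  90.4]
top slot [519.5  77.4] sides [15.6 15.6] ang [-87.4  92.6]
side yel [500.8 373. ] sides [93.9 57.2 93.7 52.8] ang [-166.1  102.9   11.1  -76.8]
top yel [501.6 371.2] sides [52.6 91.5 55.7 93.1] ang [ -78.5 -165.4  103.3   12.6]
side red top [ 533.5 -351.4] sides [14.5 14.5] ang [-129.3   50.7]
top red top [ 532.4 -343.7] sides [30.6 30.6] ang [-95.2  84.8]
top blue top [ 539.1 -287.1] sides [29.8 29.8] ang [-95.9  84.1]
top black top [ 546.  -229.3] sides [27.8 27.8] ang [-94.2  85.8]
side shelf [ 539.3 -286.3] sides [ 49.  177.2  48.6 161.2] ang [-163.5   83.6   -2.8  -97.6]
top shelf [ 539.4 -288.5] sides [178.9  46.7 177.3  53.2] ang [-97.6 172.3  84.5  -5.8]
```

```bash
cat >> h.py <<'E'
def goto(P,yaw,st=None):
    """P world TCP, yaw = deg of jaw (tool y) axis in world, tool x down; prints 6 row numbers"""
    st=st or telemetry.read_state(); R=Ro.from_euler("xyz",st["eef_rot"]).as_matrix()
    best=None
    for k in(0,180):
        a=np.radians(yaw+k); y=np.array([np.cos(a),np.sin(a),0]); x=np.array([0,0,-1.]); T=np.c_[x,y,np.cross(x,y)]
        rv=Ro.from_matrix(R.T@T).as_rotvec()
        sh=R.T@(np.array(P)-st["eef_pos"])
        print("yaw",yaw+k,np.round(np.r_[rv/np.pi,sh/300],4), "deg",round(np.degrees(np.linalg.norm(rv)),1))
def stat(st=None):
    st=st or telemetry.read_state(); R=Ro.from_euler("xyz",st["eef_rot"]).as_matrix()
    print("t",st["clock"].__round__(2),"pos",st["eef_pos"].round(1),"jawyaw",round(np.degrees(np.arctan2(R[1,1],R[0,1])),2),"tilt",R[:2,0].round(4),"gap",round(st["finger_gap"],1),"F",st["wrist_force"].round(1),"M",st["moment"].round(2),"q",st["joints"].round(2))
E
python3 - <<'E'
from h import *
stat()
goto((611,77.5,180),1.6)
def edge(n,mask,z,a,b,tol=2.0):
    cs=max(blobs(mask),key=cv2.contourArea)[:,0,:].astype(float)
    a=np.array(a,float);b=np.array(b,float);d=(b-a)/np.linalg.norm(b-a);nn=np.array([-d[1],d[0]])
    r=cs-a; m=(abs(r@nn)<tol)&(r@d>3)&(r@d<np.linalg.norm(b-a)-3)
    P=np.array([onz(n,p,z)[:2] for p in cs[m]],np.float32)
    l=cv2.fitLine(P,cv2.DIST_HUBER,0,.01,.01).ravel(); ang=np.degrees(np.arctan2(l[1],l[0]))
    return l[2:],ang%180,m.sum()
def big(im,s,lo,hi):  # upsampled mask
    return None
s=cv2.imread("pics/side0.png")[:,:,::-1];t=cv2.imread("pics/top0.png")[:,:,::-1]
for n,im,x0,y0,sc,z,pts,lo,hi,nm in(("side",s,170,350,7,32,[(208,88),(555,212),(448,440),(95,283)],(20,120,60),(34,255,255),"yel"),
 ("top",t,115,200,8,32,[(103,166),(245,135),(310,385),(160,422)],(20,150,60),(34,255,255),"yel"),
 ("side",s,210,190,5,111,[(288,96),(392,142),(265,275),(162,226)],(82,100,40),(98,255,255),"teal"),
 ("top",t,180,160,6,111,[(263,135),(477,125),(482,253),(267,262)],(82,100,40),(98,255,255),"teal")):
  U=cv2.resize(im,None,fx=8,fy=8,interpolation=cv2.INTER_CUBIC); m=hsvmask(U,lo,hi)
  c=max(blobs(m),key=lambda c:cv2.pointPolygonTest(c,(float((np.mean(pts,0)[0]/sc+x0)*8),float((np.mean(pts,0)[1]/sc+y0)*8)),True))
  cp=((c[:,0,:]+.5)/8-.5)
  for i in range(4):
    a=(np.array(pts[i])+.5)/sc-.5+[x0,y0];b=(np.array(pts[(i+1)%4])+.5)/sc-.5+[x0,y0];d=(b-a)/np.linalg.norm(b-a);nn=np.array([-d[1],d[0]])
    r=cp-a;k=(abs(r@nn)<2)&(r@d>3)&(r@d<np.linalg.norm(b-a)-3)
    if k.sum()<10: print(nm,n,i,"few");continue
    P=np.array([onz(n,p,z)[:2] for p in cp[k]],np.float32)
    l=cv2.fitLine(P,cv2.DIST_HUBER,0,.01,.01).ravel(); print(nm,n,i,"mid",l[2:].round(1),"ang",round(float(np.degrees(np.arctan2(l[1],l[0]))%180),2),k.sum())
E
```

```text
t 0.1 pos [ 229.1 -499.8  213. ] jawyaw -65.38 tilt [-0.0003  0.0009] gap 94.0 F [ 0.5 -0.2  0.6] M [ 0.01  0.   -0.01] q [-1.21  0.3   1.52 -0.    1.32 -0.07]
yaw 1.6 [-3.7210e-01 -2.0000e-04  3.0000e-04  1.1120e-01 -1.2188e+00 -1.9590e+00] deg 67.0
yaw 181.6 [ 6.2790e-01  3.0000e-04  2.0000e-04  1.1120e-01 -1.2188e+00 -1.9590e+00] deg 113.0
yel side 0 mid [506.7 345.2] ang 13.28 350
yel side 1 mid [453.8 360.2] ang 101.87 218
yel side 2 mid [490.9 401. ] ang 12.7 350
yel side 3 mid [548.8 381.6] ang 102.54 180
yel top 0 mid [549.1 382.5] ang 102.63 94
yel top 1 mid [507.9 343.2] ang 13.49 204
yel top 2 mid [453.4 360.1] ang 101.78 104
yel top 3 mid [497.9 400.7] ang 13.12 208
teal side 0 mid [611.   33.3] ang 1.46 124
teal side 1 mid [579.4  90.9] ang 91.88 203
teal side 2 few
teal side 3 mid [636.6  80.2] ang 92.07 196
teal top 0 mid [637.6  82.4] ang 91.71 237
teal top 1 mid [613.3  31.3] ang 2.61 122
teal top 2 mid [585.6  75.7] ang 91.82 239
teal top 3 mid [614.3 123.2] ang 1.4 121
```

```bash
python3 -m handwheel '[[-0.372,0,0,0,-0.61,-0.98,1],[-0.372,0,0,0,-0.61,-0.98,1],[-0.372,0,0,0,-0.61,-0.98,1],[-0.372,0,0,0,-0.61,-0.98,1],[-0.372,0,0,0,-0.61,-0.98,1],[-0.372,0,0,0,-0.61,-0.98,0.8],[-0.372,0,0,0,-0.61,-0.98,0.8]]' 20
python3 -c "
from h import *
stat();goto((611.5,78,180),1.8)"
```

```text
clock: 0.98
eef_pos: [421.0, -209.0, 212.9]
eef_rot: [-2.684, 1.569, 2.063]
wrist_force: [-0.7, -0.4, -0.4]
finger_gap: 77.5
t 0.97 pos [ 421.  -209.   212.9] jawyaw 1.98 tilt [-0.0007  0.0013] gap 77.5 F [-0.7 -0.4 -0.4] M [-0.04 -0.07  0.03] q [-0.54  0.12  1.74  0.    1.28 -0.57]
yaw 1.8 [ 1.000e-03 -4.000e-04  2.000e-04  1.106e-01  6.678e-01 -9.340e-01] deg 0.2
yaw 181.8 [-9.990e-01 -3.000e-04 -7.000e-04  1.106e-01  6.678e-01 -9.340e-01] deg 179.8
```

```bash
python3 -m handwheel '[[0.001,0,0,0.11,0.668,-0.934,0.8],[0.001,0,0,0.11,0.668,-0.934,0.8],[0.001,0,0,0.11,0.668,-0.934,0.8],[0.001,0,0,0.11,0.668,-0.934,0.8],[0.001,0,0,0.11,0.668,-0.934,0.8],[0.001,0,0,0.11,0.668,-0.934,0.8],[0.001,0,0,0.11,0.668,-0.934,0.8],[0.001,0,0,0.25,0.668,-0.934,0.8],[0.001,0,0,0.25,0.668,-0.934,0.8]]' 20
python3 -c "
from h import *
stat();goto((611.5,78,106),1.8)
s=camera('side');t=camera('top');crop(s,210,150,350,270,5,'pics/s1.png');crop(t,180,130,300,230,6,'pics/t1.png')"
```

```text
clock: 2.1
eef_pos: [609.8, 77.2, 135.7]
eef_rot: [-1.742, 1.565, 3.001]
wrist_force: [0.0, -0.1, 0.2]
finger_gap: 75.2
t 2.1 pos [609.8  77.2 135.7] jawyaw 1.76 tilt [-0.0062  0.0009] gap 75.2 F [ 0.  -0.1  0.2] M [-0.01 -0.13 -0.01] q [0.07 0.52 1.41 0.   1.23 0.03]
yaw 1.8 [-0.0002 -0.0003  0.002   0.099   0.0062 -0.0023] deg 0.4
yaw 181.8 [ 9.998e-01  3.100e-03  5.000e-04  9.900e-02  6.200e-03 -2.300e-03] deg 180.0
```

View pics/s1.png

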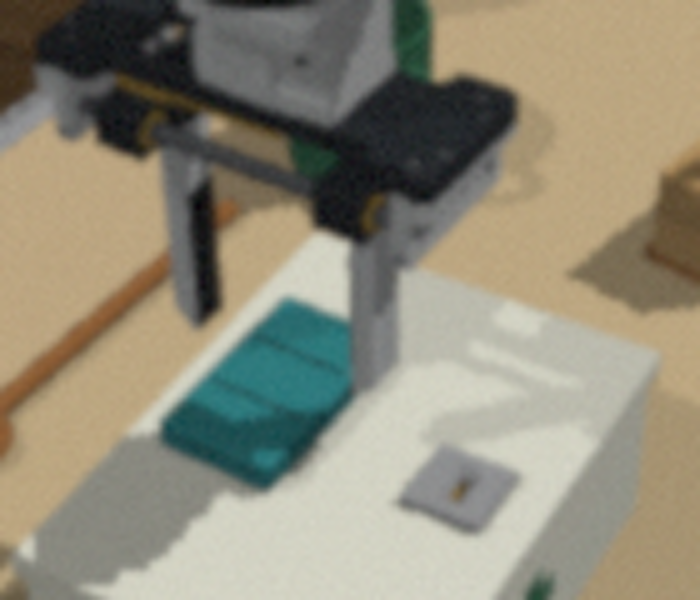

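The fingers straddle the teal case, centred along its length (side crop, about (300,390)). I'll descend and grip.

```bash
python3 -m handwheel '[[0,0,0.002,0.06,0.006,-0.002,0.8],[0,0,0.002,0.099,0.006,-0.002,0.8],[0,0,0.002,0.099,0.006,-0.002,0.8],[0,0,0.002,0.099,0.006,-0.002,0.4],[0,0,0.002,0.099,0.006,-0.002,0.4],[0,0,0.002,0.099,0.006,-0.002,0.4],[0,0,0.002,0.099,0.006,-0.002,0.4]]' 20
python3 -c "
from h import *
stat()"
```

```text
clock: 3.08
eef_pos: [613.7, 78.2, 110.3]
eef_rot: [1.759, 1.564, 0.219]
wrist_force: [-0.9, 0.3, 5.8]
finger_gap: 56.0
t 3.08 pos [613.7  78.2 110.3] jawyaw 1.76 tilt [0.0069 0.0015] gap 56.0 F [-0.9  0.3  5.8] M [-0.06  0.09  0.07] q [0.07 0.54 1.43 0.   1.16 0.04]
```

```bash
python3 -m handwheel '[[0,0,0,-0.1,0,0,0.4],[0,0,0,-0.2,0,0,0.4],[0,0,0,-0.2,0,0,0.4],[0,0,0,-0.2,0,0,0.4]]' 25
python3 -c "
from h import *
stat(); goto((500.5,372.3,120),-77.1)
s=camera('side');t=camera('top');crop(s,210,130,350,270,4,'pics/s2.png');crop(t,180,130,300,230,6,'pics/t2.png')"
```

```text
clock: 3.58
eef_pos: [612.7, 78.0, 168.9]
eef_rot: [1.811, 1.565, 0.271]
wrist_force: [0.3, -0.6, -0.1]
finger_gap: 55.5
t 3.58 pos [612.7  78.  168.9] jawyaw 1.76 tilt [0.0052 0.0014] gap 55.5 F [ 0.3 -0.6 -0.1] M [-0.09 -0.05 -0.05] q [0.07 0.48 1.37 0.   1.28 0.04]
yaw -77.1 [ 0.4381 -0.0015 -0.0011  0.1624 -0.3447 -0.9917] deg 78.9
yaw 102.9 [-0.5619  0.0012 -0.0016  0.1624 -0.3447 -0.9917] deg 101.1
```

View pics/s2.png

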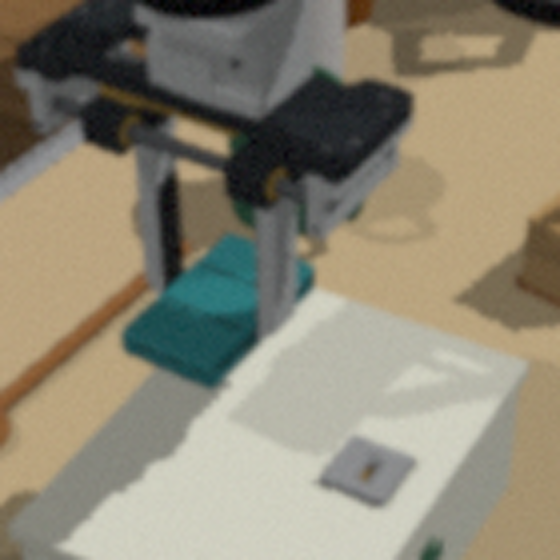

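```bash
python3 -m handwheel '[[0.1,0,0,0,-0.08,-0.22,0.4],[0.2,-0.001,-0.001,0,-0.16,-0.45,0.4],[0.3,-0.001,-0.001,0,-0.24,-0.68,0.4],[0.4,-0.001,-0.001,0,-0.31,-0.9,0.4],[0.438,-0.001,-0.001,0.05,-0.345,-0.992,0.4],[0.438,-0.001,-0.001,0.16,-0.345,-0.992,0.4],[0.438,-0.001,-0.001,0.21,-0.345,-0.992,0.4],[0.438,-0.001,-0.001,0.21,-0.345,-0.992,0.4],[0.438,-0.001,-0.001,0.21,-0.345,-0.992,0.4],[0.438,-0.001,-0.001,0.21,-0.345,-0.992,0.4]]' 25
python3 -c "
from h import *
stat(); goto((500.5,372.3,60),-77.1)
s=camera('side');t=camera('top');crop(s,130,270,290,420,5,'pics/s3.png');crop(t,100,180,190,280,6,'pics/t3.png');cv2.imwrite('pics/s3f.png',s[:,:,::-1]);cv2.imwrite('pics/t3f.png',t[:,:,::-1])"
```

```text
clock: 4.92
eef_pos: [500.4, 372.3, 105.3]
eef_rot: [-2.116, 1.57, 1.253]
wrist_force: [-0.6, 0.1, -0.1]
finger_gap: 55.7
t 4.92 pos [500.4 372.3 105.3] jawyaw -76.94 tilt [0.0002 0.0007] gap 55.7 F [-0.6  0.1 -0.1] M [-0.   -0.03 -0.03] q [0.58 0.56 1.41 0.   1.17 1.92]
yaw -77.1 [ 9.000e-04 -1.000e-04  2.000e-04  1.511e-01  2.000e-04 -3.000e-04] deg 0.2
yaw 102.9 [-9.991e-01 -3.000e-04 -2.000e-04  1.511e-01  2.000e-04 -3.000e-04] deg 179.8
```

View pics/s3.png

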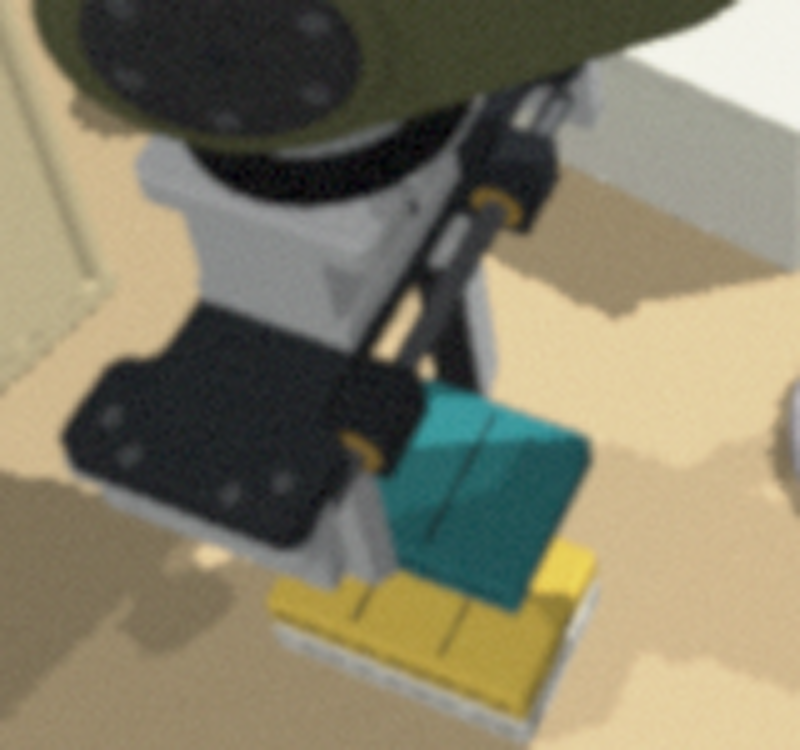

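View pics/t3.png

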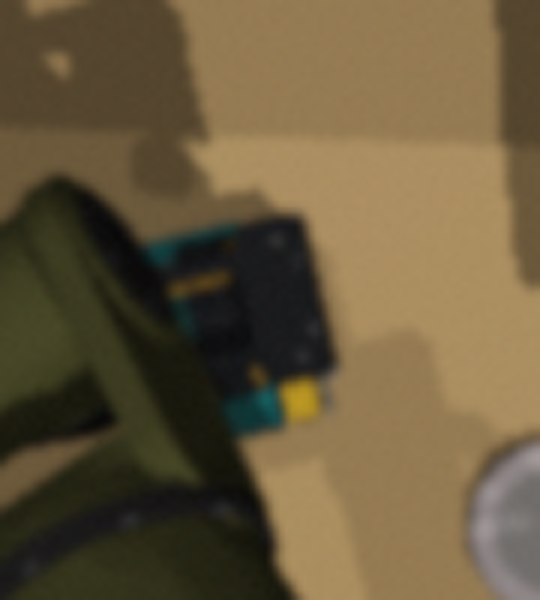

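Run:
```python
from h import *
u=np.array([np.cos(np.radians(13)),np.sin(np.radians(13))]);v=np.array([-u[1],u[0]])
st=telemetry.read_state();print(st["eef_pos"][:2]@u,st["eef_pos"][:2]@v)
for n,z,x0,y0,s,pts in(("side",106,130,270,5,[(592,447),(522,590),(560,515),(430,383),(588,440)]),("side",90,130,270,5,[(515,610)]),("top",106,100,180,6,[(150,245),(235,226),(283,425),(235,436)]),("top",32,100,180,6,[(320,416),(300,420)]),("side",32,130,270,5,[(598,565),(530,710),(270,605)])):
  for a,b in pts:
    P=onz(n,((a+.5)/s-.5+x0,(b+.5)/s-.5+y0),z)[:2]; print(n,(a,b),P.round(1),"u",round(P@u,1),"v",round(P@v,1))
```

```text
571.3826053568525 250.23066676257258
side (592, 447) [455.9 336.9] u 520.0 v 225.7
side (522, 590) [444.9 384.4] u 520.0 v 274.4
side (560, 515) [450.2 359.9] u 519.6 v 249.4
side (430, 383) [512.4 348.1] u 577.5 v 223.9
side (588, 440) [458.4 335.7] u 522.1 v 224.0
side (515, 610) [449.  384.8] u 524.0 v 274.0
top (150, 245) [539.5 393.6] u 614.2 v 262.1
top (235, 226) [547.7 354.5] u 613.4 v 222.2
top (283, 425) [458.6 333. ] u 521.7 v 221.3
top (235, 436) [453.8 354.9] u 522.0 v 243.8
top (320, 416) [459.7 334.4] u 523.2 v 222.4
top (300, 420) [457.9 344. ] u 523.5 v 232.2
side (598, 565) [458.  338.4] u 522.4 v 226.7
side (530, 710) [446.8 387.9] u 522.6 v 277.5
side (270, 605) [539.2 409.1] u 617.4 v 277.3
```

```bash
python3 -c "
from h import *
goto((502.4,372.8,52),-77.1)"
```

```text
yaw -77.1 [ 6.000e-04 -2.000e-04  2.000e-04  1.786e-01  1.000e-04 -6.500e-03] deg 0.1
yaw 102.9 [-9.994e-01 -4.000e-04 -4.000e-04  1.786e-01  1.000e-04 -6.500e-03] deg 179.9
```

```bash
python3 -m handwheel '[[0,0,0,0.08,0,-0.0065,0.4],[0,0,0,0.13,0,-0.0065,0.4],[0,0,0,0.165,0,-0.0065,0.4],[0,0,0,0.178,0,-0.0065,0.4],[0,0,0,0.178,0,-0.0065,0.4],[0,0,0,0.178,0,-0.0065,0.4]]' 25
python3 -c "
from h import *
stat()
s=camera('side');t=camera('top');crop(s,150,310,270,420,6,'pics/s4.png');crop(t,100,180,190,280,6,'pics/t4.png');cv2.imwrite('pics/s4f.png',s[:,:,::-1]);cv2.imwrite('pics/t4f.png',t[:,:,::-1])"
```

```text
clock: 5.78
eef_pos: [502.6, 373.0, 52.8]
eef_rot: [-2.565, 1.569, 0.804]
wrist_force: [-0.4, -0.6, -0.2]
finger_gap: 55.5
t 5.78 pos [502.6 373.   52.8] jawyaw -76.99 tilt [0.0013 0.0014] gap 55.5 F [-0.4 -0.6 -0.2] M [ 0.05 -0.06  0.01] q [0.58 0.63 1.44 0.   1.07 1.92]
```

View pics/s4.png

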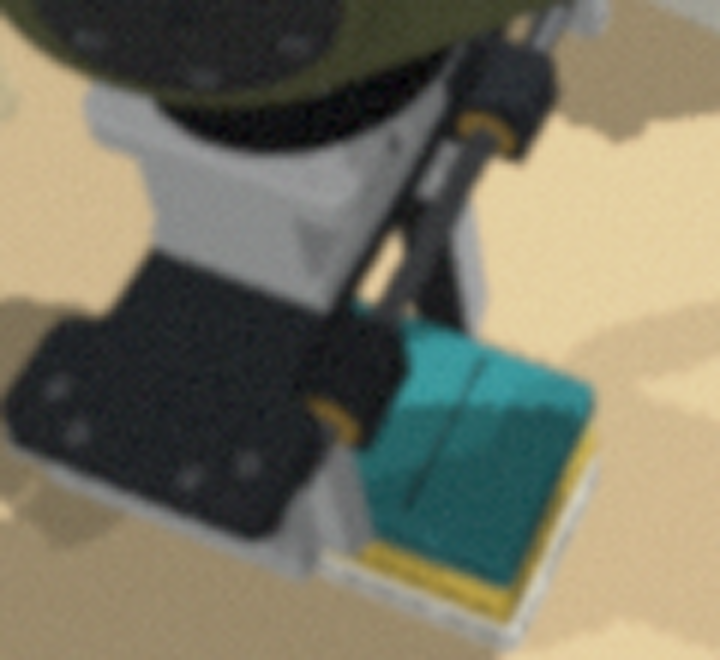

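View pics/t4.png

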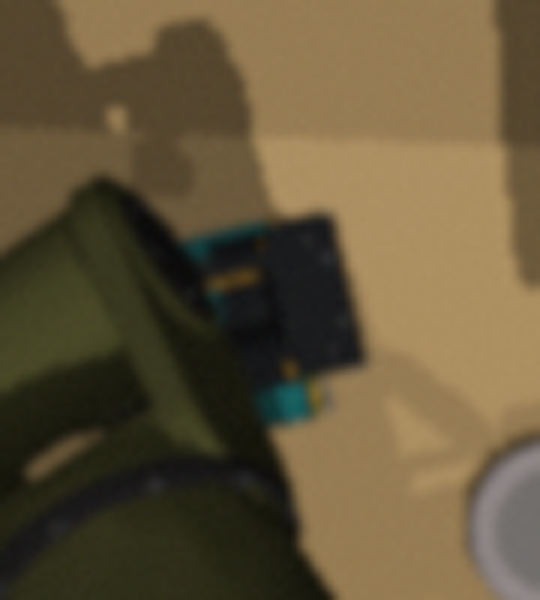

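Run:
```python
from h import *
u=np.array([np.cos(np.radians(13)),np.sin(np.radians(13))]);v=np.array([-u[1],u[0]])
st=telemetry.read_state();print(st["eef_pos"][:2]@u,st["eef_pos"][:2]@v)
for n,z,x0,y0,s,pts in(("side",53.5,150,310,6,[(597,392),(555,485),(508,583)]),("side",32,150,310,6,[(508,612)]),("side",16,150,310,6,[(600,460),(516,628)]),("side",0,150,310,6,[(598,482),(512,645)]),("top",53.5,100,180,6,[(182,245),(268,224),(268,424),(312,416)]),("top",32,100,180,6,[(322,410)])):
  for a,b in pts:
    P=onz(n,((a+.5)/s-.5+x0,(b+.5)/s-.5+y0),z)[:2]; print(n,z,(a,b),P.round(1),"u",round(P@u,1),"v",round(P@v,1))
```

```text
573.5785063675844 250.34611904550735
side 53.5 (597, 392) [458.4 336.2] u 522.2 v 224.4
side 53.5 (555, 485) [451.7 362.9] u 521.8 v 252.0
side 53.5 (508, 583) [445.7 389.8] u 521.9 v 279.5
side 32 (508, 612) [448.6 389.1] u 524.6 v 278.2
side 16 (600, 460) [459.4 337.1] u 523.5 v 225.1
side 16 (516, 628) [449.7 386.4] u 525.1 v 275.4
side 0 (598, 482) [461.6 336.8] u 525.6 v 224.3
side 0 (512, 645) [453.2 385.9] u 528.4 v 274.0
top 53.5 (182, 245) [540.5 394.3] u 615.3 v 262.6
top 53.5 (268, 224) [549.8 353.3] u 615.2 v 220.5
top 53.5 (268, 424) [457.  353.7] u 524.8 v 241.8
top 53.5 (312, 416) [460.6 332.9] u 523.6 v 220.7
top 32 (322, 410) [462.5 333.4] u 525.7 v 220.8
```

```bash
python3 -m handwheel '[[0,0,0,0.01,0,-0.0033,0.4],[0,0,0,0.017,0,-0.0033,0.4],[0,0,0,0.017,0,-0.0033,0.4]]' 25
python3 -c "
from h import *
stat()"
```

```text
clock: 6.25
eef_pos: [503.5, 373.2, 47.5]
eef_rot: [-2.521, 1.569, 0.848]
wrist_force: [-0.3, 0.2, -0.9]
finger_gap: 55.5
t 6.25 pos [503.5 373.2  47.5] jawyaw -76.99 tilt [0.0011 0.0013] gap 55.5 F [-0.3  0.2 -0.9] M [ 0.03 -0.03 -0.05] q [0.58 0.64 1.44 0.   1.07 1.92]
```

```bash
python3 -m handwheel '[[0,0,0,0.004,0,0,0.4],[0,0,0,0.006,0,0,0.4],[0,0,0,0.006,0,0,0.4]]' 10
python3 -c "
from h import *
stat()"
```

```text
clock: 6.62
eef_pos: [503.7, 373.3, 47.0]
eef_rot: [-2.619, 1.568, 0.75]
wrist_force: [-4.1, -3.5, 11.9]
finger_gap: 55.9
t 6.62 pos [503.7 373.3  47. ] jawyaw -76.99 tilt [0.0018 0.0017] gap 55.9 F [-4.1 -3.5 11.9] M [-0.69  0.88  0.05] q [0.58 0.64 1.44 0.   1.06 1.92]
```

```bash
python3 -m handwheel '[[0,0,0,-0.001,0,0,0.4],[0,0,0,-0.001,0,0,0.8],[0,0,0,-0.001,0,0,0.8],[0,0,0,-0.001,0,0,0.8],[0,0,0,-0.15,0,0,0.8],[0,0,0,-0.3,0,0,0.8],[0,0,0,-0.3,0,0,0.8],[0,0,0,-0.4,0,0,0.8]]' 10
python3 -c "
from h import *
stat()"
```

```text
clock: 7.62
eef_pos: [502.5, 372.5, 164.7]
eef_rot: [0.17, 1.569, -2.744]
wrist_force: [-0.2, -0.2, 0.3]
finger_gap: 75.3
t 7.62 pos [502.5 372.5 164.7] jawyaw -76.98 tilt [-0.0021 -0.0009] gap 75.3 F [-0.2 -0.2  0.3] M [-0.01  0.02 -0.02] q [0.58 0.51 1.34 0.   1.29 1.92]
```

```bash
python3 -c "
from h import *
goto((490,130,210),-5.5)"
```

```text
yaw -5.5 [-3.971e-01  7.000e-04  3.000e-04 -1.502e-01  7.782e-01  2.230e-01] deg 71.5
yaw 174.5 [ 6.029e-01  4.000e-04 -7.000e-04 -1.502e-01  7.782e-01  2.230e-01] deg 108.5
```

```bash
python3 -m handwheel '[[-0.06,0,0,-0.15,0.1,0.03,0.5],[-0.397,0,0,-0.15,0.778,0.223,0.5],[-0.397,0,0,-0.15,0.778,0.223,0.5],[-0.397,0,0,-0.15,0.778,0.223,0.5],[-0.397,0,0,-0.15,0.778,0.223,0.5],[-0.397,0,0,-0.15,0.778,0.223,0.5],[-0.397,0,0,-0.15,0.778,0.223,0.5]]' 10
python3 -c "
from h import *
stat()
s=camera('side');t=camera('top');crop(s,150,340,270,420,6,'pics/s5.png');crop(t,100,190,180,270,8,'pics/t5.png');cv2.imwrite('pics/s5f.png',s[:,:,::-1]);cv2.imwrite('pics/t5f.png',t[:,:,::-1])"
```

```text
clock: 8.5
eef_pos: [489.8, 129.5, 208.9]
eef_rot: [-1.167, 1.567, -2.829]
wrist_force: [-0.5, 0.3, -0.2]
finger_gap: 46.8
t 8.5 pos [489.8 129.5 208.9] jawyaw -5.27 tilt [-0.0034 -0.0011] gap 46.8 F [-0.5  0.3 -0.2] M [ 0.01 -0.11  0.01] q [ 0.19  0.21  1.65 -0.    1.29  0.28]
```

View pics/s5.png

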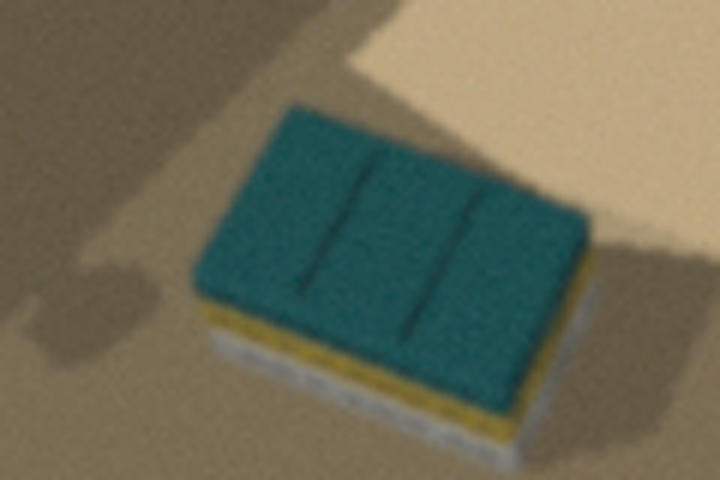

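View pics/t5.png

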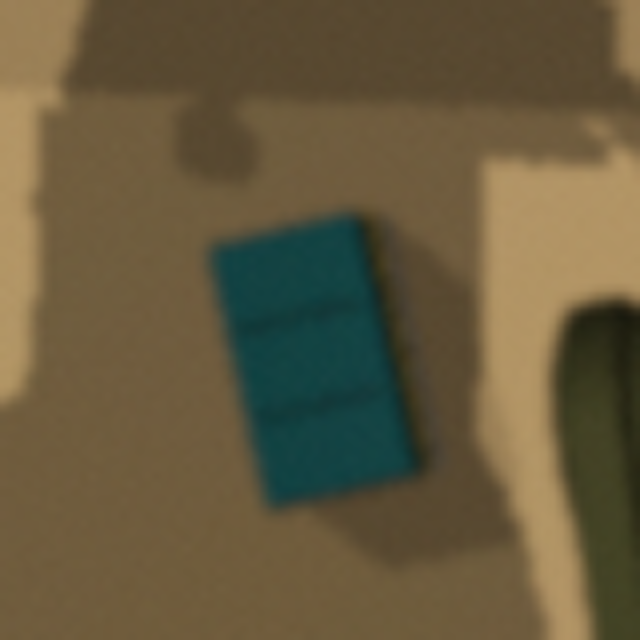

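Run:
```python
from h import *
a=np.radians(13);u=np.array([np.cos(a),np.sin(a)]);v=np.array([-u[1],u[0]])
def f(n,z,x0,y0,s,pts):
    P=np.array([onz(n,((p+.5)/s-.5+x0,(q+.5)/s-.5+y0),z)[:2] for p,q in pts])
    for k,x in zip(pts,P): print(n,z,k,"u",round(x@u,1),"v",round(x@v,1))
    if len(P)==4:print(" mean u,v",(P.mean(0)@u).round(1),(P.mean(0)@v).round(1))
f("side",48,150,340,6,[(292,98),(592,215),(508,412),(192,275)])
f("side",32,150,340,6,[(597,248),(514,442),(200,310)])
f("side",16,150,340,6,[(600,285),(517,455),(208,332)])
f("side",0,150,340,6,[(597,310),(518,470),(215,345)])
f("top",48,100,190,8,[(210,248),(358,212),(420,470),(270,507)])
f("top",32,100,190,8,[(382,213),(430,470)])
f("top",0,100,190,8,[(398,230),(440,460)])
```

```text
side 48 (292, 98) u 619.7 v 221.7
side 48 (592, 215) u 524.7 v 223.2
side 48 (508, 412) u 522.5 v 279.5
side 48 (192, 275) u 618.4 v 277.0
 mean u,v 571.3 250.3
side 32 (597, 248) u 523.8 v 224.1
side 32 (514, 442) u 522.0 v 280.0
side 32 (200, 310) u 617.9 v 278.7
side 16 (600, 285) u 522.9 v 226.5
side 16 (517, 455) u 524.1 v 276.9
side 16 (208, 332) u 619.1 v 277.4
side 0 (597, 310) u 524.8 v 226.5
side 0 (518, 470) u 526.3 v 274.6
side 0 (215, 345) u 621.8 v 274.2
top 48 (210, 248) u 618.1 v 275.7
top 48 (358, 212) u 618.0 v 221.2
top 48 (420, 470) u 525.1 v 220.4
top 48 (270, 507) u 524.8 v 275.5
 mean u,v 571.5 248.2
top 32 (382, 213) u 617.0 v 216.9
top 32 (430, 470) u 524.6 v 220.9
top 0 (398, 230) u 612.3 v 220.3
top 0 (440, 460) u 527.9 v 224.4
```

```bash
python3 -c "
from h import *
goto((532.3,-344.3,135),-6.5)"
```

```text
yaw -6.5 [5.9000e-03 5.0000e-04 1.0000e-03 2.4800e-01 2.9160e-01 1.5597e+00] deg 1.1
yaw 173.5 [-9.9410e-01 -1.6000e-03  7.0000e-04  2.4800e-01  2.9160e-01  1.5597e+00] deg 178.9
```

```bash
python3 -m handwheel '[[0.006,0,0.001,0,0.18,1,0.5],[0.006,0,0.001,0,0.18,1,0.5],[0.006,0,0.001,0,0.18,1,0.5],[0.006,0,0.001,0,0.18,1,0.5],[0.006,0,0.001,0,0.18,1,0.5]]' 10
python3 -c "
from h import *
stat()
goto((532.3,-344.3,135),-6.5)"
```

```text
clock: 9.22
eef_pos: [514.8, -176.0, 208.6]
eef_rot: [-0.53, 1.569, -2.219]
wrist_force: [0.1, 1.2, -0.1]
finger_gap: 46.7
t 9.22 pos [ 514.8 -176.   208.6] jawyaw -6.77 tilt [-0.0009 -0.0012] gap 46.7 F [ 0.1  1.2 -0.1] M [-0.05 -0.05  0.  ] q [-0.4   0.29  1.54 -0.    1.31 -0.28]
yaw -6.5 [-1.500e-03  4.000e-04  2.000e-04  2.460e-01  1.242e-01  5.499e-01] deg 0.3
yaw 173.5 [ 9.985e-01  4.000e-04 -7.000e-04  2.460e-01  1.242e-01  5.499e-01] deg 179.7
```

```bash
python3 -m handwheel '[[-0.001,0,0,0.06,0.124,0.55,0.5],[-0.001,0,0,0.12,0.124,0.55,0.5],[-0.001,0,0,0.18,0.124,0.55,0.5],[-0.001,0,0,0.246,0.124,0.55,0.5],[-0.001,0,0,0.246,0.124,0.55,0.5],[-0.001,0,0,0.246,0.124,0.55,0.5],[-0.001,0,0,0.246,0.124,0.55,0.5]]' 10
python3 -c "
from h import *
stat()
goto((532.3,-344.3,73),-6.5)
s=camera('side');t=camera('top');crop(s,320,80,440,215,5,'pics/s6.png');crop(t,330,170,430,250,7,'pics/t6.png')"
```

```text
clock: 10.1
eef_pos: [532.7, -344.0, 136.2]
eef_rot: [0.336, 1.568, -1.35]
wrist_force: [-0.1, 0.7, -0.1]
finger_gap: 47.0
t 10.1 pos [ 532.7 -344.   136.2] jawyaw -6.59 tilt [ 0.0005 -0.0023] gap 47.0 F [-0.1  0.7 -0.1] M [ 0.   -0.03  0.02] q [-0.63  0.55  1.35 -0.    1.24 -0.51]
yaw -6.5 [-5.000e-04  7.000e-04 -2.000e-04  2.108e-01 -1.500e-03  6.000e-04] deg 0.2
yaw 173.5 [ 9.995e-01 -4.000e-04 -1.100e-03  2.108e-01 -1.500e-03  6.000e-04] deg 179.9
```

View pics/s6.png

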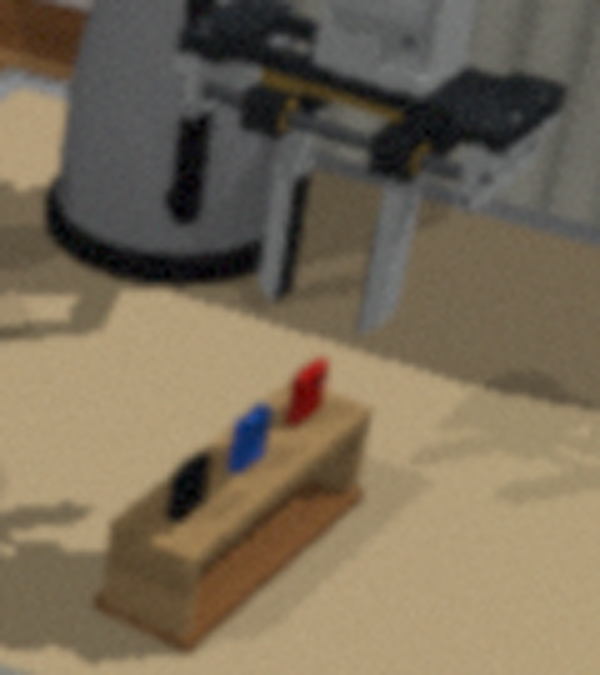

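View pics/t6.png

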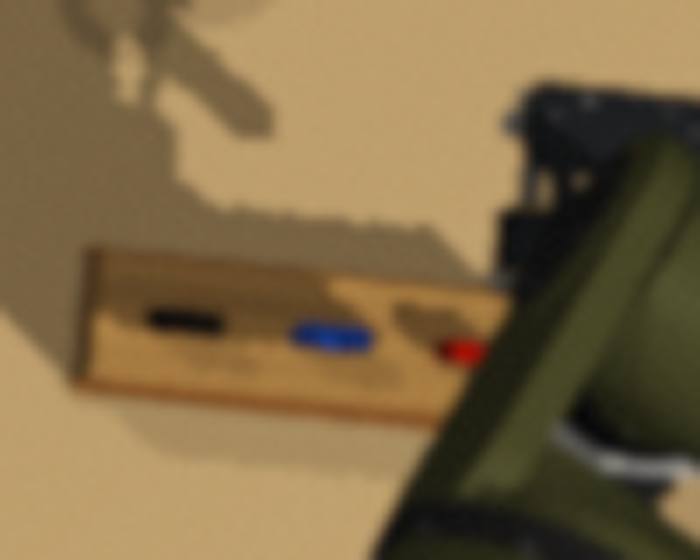

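```bash
python3 -c "
from h import *
for P in [(532.3,-344.3,92),(532.3,-344.3,76),(532.3,-344.3,60),(532.7,-344,128.2)]: print(P,((proj('side',P)-[320,80]+.5)*5).round(0),((proj('top',P)-[330,170]+.5)*7).round(0))
"
python3 -m handwheel '[[0,0,0,0.1,-0.0015,0,0.5],[0,0,0,0.16,-0.0015,0,0.5],[0,0,0,0.205,-0.0015,0,0.5],[0,0,0,0.208,-0.0015,0,0.5],[0,0,0,0.208,-0.0015,0,0.5]]' 10
python3 -c "
from h import *
stat()
s=camera('side');crop(s,320,80,440,215,5,'pics/s7.png')"
```

```text
(532.3, -344.3, 92) [311. 371.] [481. 354.]
(532.3, -344.3, 76) [306. 396.] [471. 355.]
(532.3, -344.3, 60) [302. 420.] [461. 355.]
(532.7, -344, 128.2) [320. 312.] [503. 351.]
clock: 10.82
eef_pos: [532.4, -344.4, 74.2]
eef_rot: [0.443, 1.568, -1.243]
wrist_force: [-0.1, -0.2, -0.1]
finger_gap: 47.0
t 10.82 pos [ 532.4 -344.4   74.2] jawyaw -6.58 tilt [ 0.0009 -0.0025] gap 47.0 F [-0.1 -0.2 -0.1] M [-0.05 -0.05  0.03] q [-0.63  0.62  1.4  -0.    1.12 -0.52]
```

View pics/s7.png

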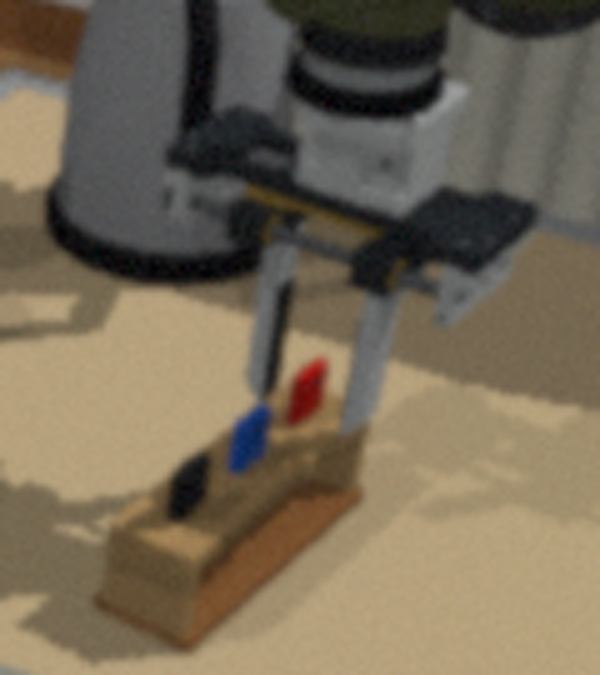

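```bash
python3 -m handwheel '[[0,0,0,0,0,0,0],[0,0,0,0,0,0,0],[0,0,0,0,0,0,0],[0,0,0,0,0,0,0],[0,0,0,0,0,0,0],[0,0,0,0,0,0,0]]' 40
python3 -c "
from h import *
stat()"
```

```text
clock: 11.62
eef_pos: [533.7, -344.6, 75.0]
eef_rot: [0.945, 1.565, -0.74]
wrist_force: [7.5, -1.6, -0.6]
finger_gap: 8.7
t 11.62 pos [ 533.7 -344.6   75. ] jawyaw -6.58 tilt [ 0.0043 -0.0039] gap 8.7 F [ 7.5 -1.6 -0.6] M [-0.14 -1.72  0.04] q [-0.63  0.62  1.4  -0.    1.12 -0.52]
```

```bash
python3 -m handwheel '[[0,0.001,0.001,0,0.003,0,0],[0,0.001,0.001,0,0.003,0,0]]' 40
python3 -c "
from h import *
stat()"
```

```text
clock: 11.88
eef_pos: [534.5, -344.7, 74.9]
eef_rot: [1.554, 1.563, -0.132]
wrist_force: [-0.7, -0.3, -1.4]
finger_gap: 8.6
t 11.88 pos [ 534.5 -344.7   74.9] jawyaw -6.58 tilt [ 0.0075 -0.001 ] gap 8.6 F [-0.7 -0.3 -1.4] M [ 0.   -0.07  0.  ] q [-0.63  0.62  1.39  0.    1.12 -0.52]
```

```bash
python3 -m handwheel '[[0,0,0,-0.05,0,0,0],[0,0,0,-0.1,0,0,0],[0,0,0,-0.16,0,0,0],[0,0,0,-0.28,0,0,0],[0,0,0,-0.4,0,0,0],[0,0,0,-0.4,0,0,0],[0,0,0,-0.4,0,0,0]]' 40
python3 -c "
from h import *
stat();goto((519.6,77.8,190),4.9)
s=camera('side');t=camera('top');crop(s,320,60,440,215,4,'pics/s8.png')"
```

```text
clock: 12.75
eef_pos: [533.4, -344.4, 194.8]
eef_rot: [1.584, 1.564, -0.102]
wrist_force: [-0.4, 0.4, -0.2]
finger_gap: 8.5
t 12.75 pos [ 533.4 -344.4  194.8] jawyaw -6.58 tilt [ 0.0071 -0.0007] gap 8.5 F [-0.4  0.4 -0.2] M [-0.07 -0.11 -0.05] q [-0.63  0.5   1.29  0.    1.35 -0.52]
yaw 4.9 [-6.380e-02  2.000e-04 -2.300e-03  1.460e-02 -2.069e-01 -1.393e+00] deg 11.5
yaw 184.9 [ 9.362e-01 -3.300e-03 -3.000e-04  1.460e-02 -2.069e-01 -1.393e+00] deg 168.5
```

View pics/s8.png

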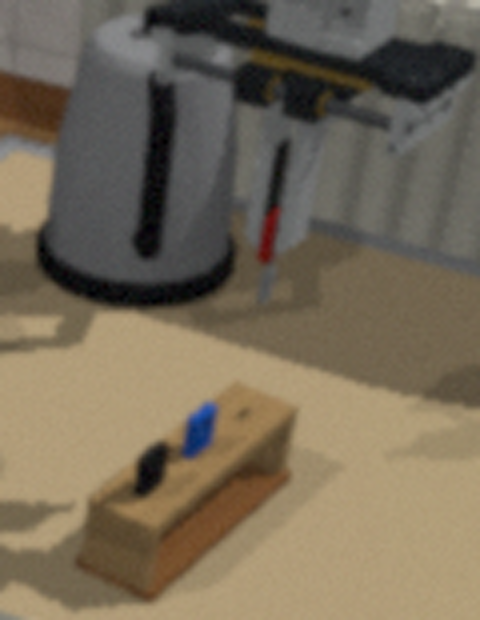

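```bash
python3 -m handwheel '[[-0.03,0,0,0,-0.03,-0.2,0],[-0.06,0,0,0,-0.1,-0.7,0],[-0.064,0,0,0,-0.1,-0.7,0],[-0.064,0,0,0,-0.1,-0.7,0],[-0.064,0,0,0,-0.1,-0.7,0]]' 40
python3 -c "
from h import *
stat();goto((519.6,77.8,165),4.8)"
```

```text
clock: 13.48
eef_pos: [527.4, -130.9, 193.5]
eef_rot: [1.555, 1.566, 0.073]
wrist_force: [0.6, -1.2, 0.7]
finger_gap: 8.8
t 13.47 pos [ 527.4 -130.9  193.5] jawyaw 5.08 tilt [0.0052 0.0004] gap 8.8 F [ 0.6 -1.2  0.7] M [-0.07 -0.15  0.01] q [-0.31  0.3   1.57  0.    1.27 -0.4 ]
yaw 4.8 [ 0.0016  0.     -0.0016  0.0952  0.0354 -0.6951] deg 0.4
yaw 184.8 [-0.9984  0.0026  0.      0.0952  0.0354 -0.6951] deg 179.7
```

```bash
python3 -m handwheel '[[0.001,0,0,0,0.01,-0.2,0],[0.001,0,0,0,0.025,-0.5,0],[0.001,0,0,0.03,0.035,-0.695,0],[0.001,0,0,0.08,0.035,-0.695,0],[0.001,0,0,0.095,0.035,-0.695,0],[0.001,0,0,0.095,0.035,-0.695,0],[0.001,0,0,0.095,0.035,-0.695,0]]' 40
python3 -c "
from h import *
stat();goto((519.6,77.8,152),4.8)
s=camera('side');t=camera('top');crop(s,250,170,350,290,5,'pics/s9.png');crop(t,190,150,290,260,5,'pics/t9.png')
st=telemetry.read_state()
P=st['eef_pos']
for Q in (P+[0,0,-48.9],P+[0,0,-14.9],P+[0,0,-8],np.array([519.6,77.8,99])): print(Q.round(1),((proj('side',Q)-[250,170]+.5)*5).round(0),((proj('top',Q)-[190,150]+.5)*5).round(0))
"
```

```text
clock: 14.35
eef_pos: [519.9, 76.4, 165.5]
eef_rot: [1.538, 1.565, 0.051]
wrist_force: [0.4, 0.3, 0.5]
finger_gap: 8.6
t 14.35 pos [519.9  76.4 165.5] jawyaw 4.8 tilt [0.0057 0.0003] gap 8.6 F [0.4 0.3 0.5] M [-0.02 -0.07  0.06] q [ 0.08  0.29  1.65 -0.    1.2  -0.01]
yaw 4.8 [ 0.      0.0001 -0.0018  0.045  -0.001  -0.0046] deg 0.3
yaw 184.8 [-1.0e+00  2.9e-03  1.0e-04  4.5e-02 -1.0e-03 -4.6e-03] deg 180.0
[519.8  76.8 116.6] [265. 354.] [260. 385.]
[519.8  76.8 150.6] [267. 291.] [256. 385.]
[519.8  76.8 157.5] [267. 278.] [255. 385.]
[519.6  77.8  99. ] [263. 386.] [261. 386.]
```

View pics/s9.png

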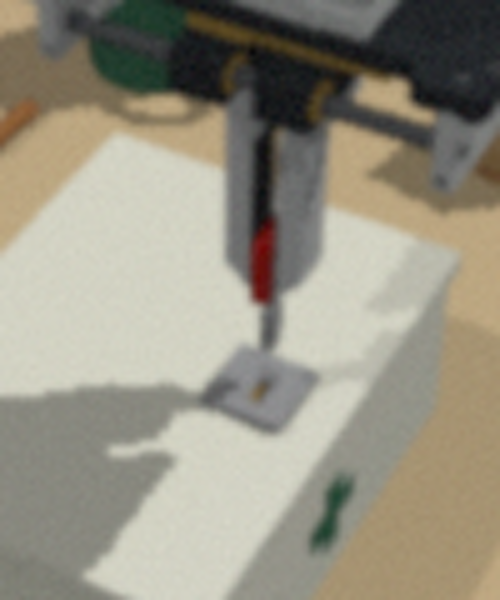

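View pics/t9.png

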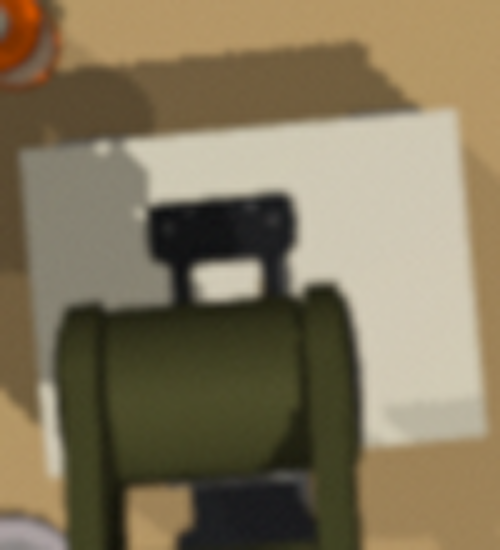

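Run:
```python
from h import *
s=camera('side');crop(s,285,205,325,260,12,'pics/s10.png')
def px(a,b): return ((a+.5)/5-.5+250,(b+.5)/5-.5+170)
print(onz('side',px(269,349),116.6),onz('side',px(260,389),99),onz('side',px(262,222),165.5+1.1+16),onz('side',px(262,300),150.6))
```

```text
[519.40282221  73.80742385 116.6       ] [519.4017581   79.85670974  99.        ] [523.61648073  75.10352684 182.6       ] [518.20184302  82.38890795 150.6       ]
```

View pics/s10.png

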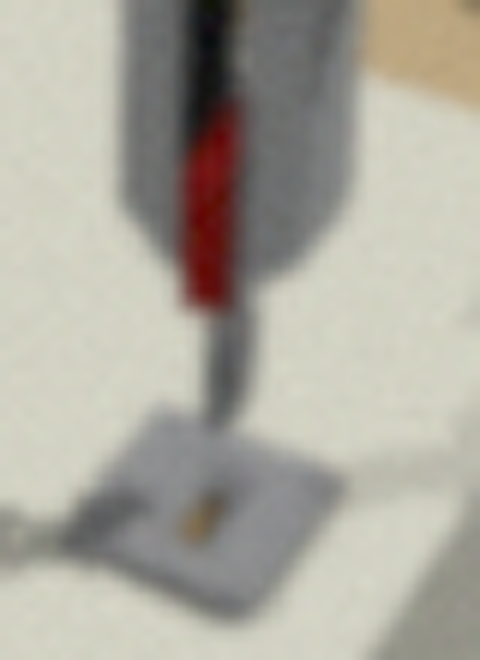

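Run:
```python
from h import *
pts=[(160,404),(347,484),(237,603),(62,540)]
P=np.array([onz('side',((a+.5)/12-.5+285,(b+.5)/12-.5+205),99)[:2] for a,b in pts]);print(P.round(1),P.mean(0),[np.linalg.norm(P[i]-P[i-1]).round(1) for i in range(4)])
print(onz('side',((222+.5)/12-.5+285,(427+.5)/12-.5+205),116.6),(proj('side',(520,77.7,99))-[285,205]+.5)*12,(proj('side',(520,77.7,96))-[285,205]+.5)*12)
s=cv2.imread("pics/side0.png")[:,:,::-1];crop(s,280,230,325,265,14,'pics/s0plate.png');s=cv2.imread("pics/top0.png")[:,:,::-1];crop(s,228,210,258,235,20,'pics/t0plate.png')
```

```text
[[540.   61.6]
 [503.2  60.4]
 [504.   94.3]
 [536.1  98.2]] [520.82118036  78.61633286] [np.float64(36.8), np.float64(36.8), np.float64(33.9), np.float64(32.3)]
[518.90034319  75.96067433 116.6       ] [209.0150751  505.79436883] [208.62541128 518.33601109]
```

View pics/s0plate.png

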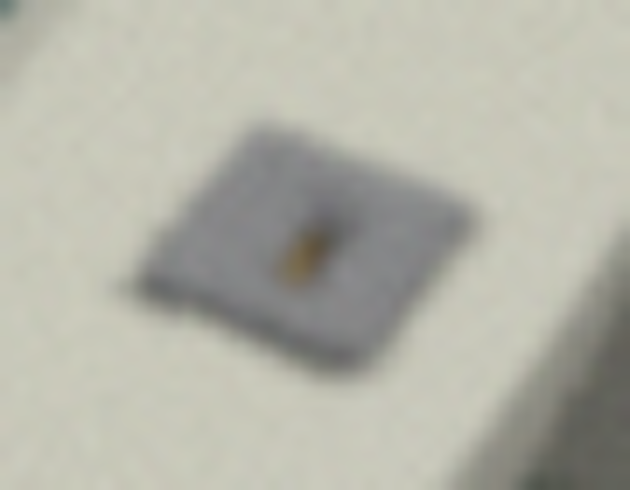

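View pics/t0plate.png

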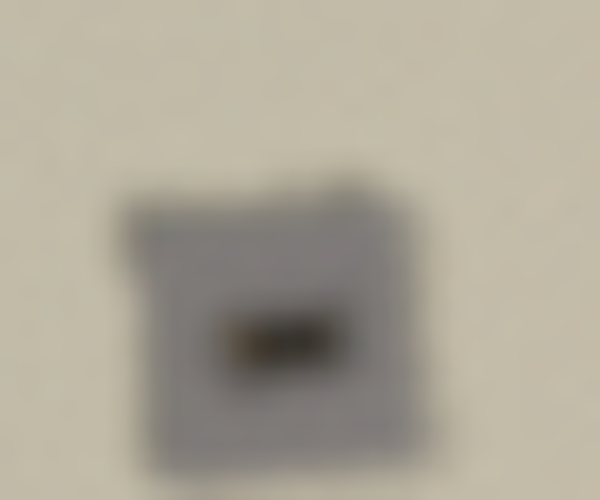

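```bash
python3 -c "
from h import *
goto((520.3,78.1,147),4.8)"
python3 -m handwheel '[[0,0,0,0.02,0.001,-0.006,0],[0,0,0,0.045,0.001,-0.006,0],[0,0,0,0.06,0.001,-0.006,0],[0,0,0,0.06,0.001,-0.006,0],[0,0,0,0.06,0.001,-0.006,0]]' 50
python3 -c "
from h import *
stat()
s=camera('side');crop(s,285,205,325,260,10,'pics/s11.png')"
```

```text
yaw 4.8 [ 0.0002  0.     -0.0018  0.0615  0.0018 -0.0034] deg 0.3
yaw 184.8 [-0.9998  0.0029  0.      0.0615  0.0018 -0.0034] deg 180.0
clock: 15.12
eef_pos: [520.1, 78.9, 147.6]
eef_rot: [1.553, 1.565, 0.067]
wrist_force: [-0.7, -0.6, -0.5]
finger_gap: 8.7
t 15.12 pos [520.1  78.9 147.6] jawyaw 4.84 tilt [0.006  0.0004] gap 8.7 F [-0.7 -0.6 -0.5] M [-0.03 -0.09 -0.02] q [ 0.08  0.31  1.67 -0.    1.16 -0.  ]
```

View pics/s11.png

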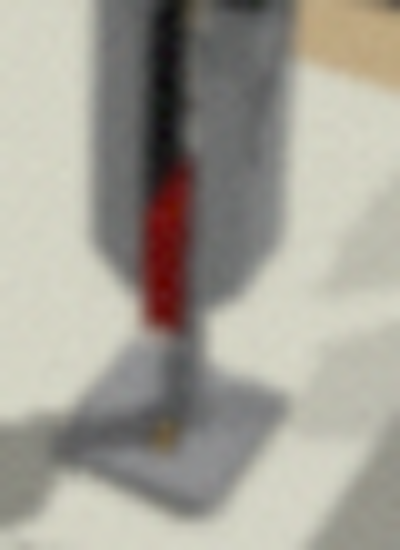

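```bash
python3 -m handwheel '[[0,0,0,0.007,0,0,0],[0,0,0,0.014,0,0,0],[0,0,0,0.02,0,0,0],[0,0,0,0.02,0,0,0]]' 50
python3 -c "
from h import *
stat()"
```

```text
clock: 15.68
eef_pos: [520.9, 79.0, 141.7]
eef_rot: [1.571, 1.562, 0.085]
wrist_force: [7.3, 0.9, -4.3]
finger_gap: 8.9
t 15.68 pos [520.9  79.  141.7] jawyaw 4.84 tilt [0.0083 0.0007] gap 8.9 F [ 7.3  0.9 -4.3] M [ 0.23 -1.68 -0.  ] q [ 0.08  0.32  1.68  0.    1.14 -0.  ]
```

```bash
python3 -m handwheel '[[0,0,0,0,0.005,0,0],[0,0,0,0,0.005,0,0]]' 50
python3 -c "
from h import *
stat()"
```

```text
clock: 15.92
eef_pos: [522.2, 79.1, 141.5]
eef_rot: [1.567, 1.563, 0.081]
wrist_force: [-0.4, 0.6, 0.6]
finger_gap: 8.5
t 15.93 pos [522.2  79.1 141.5] jawyaw 4.84 tilt [0.0074 0.0006] gap 8.5 F [-0.4  0.6  0.6] M [-0.01 -0.05 -0.04] q [ 0.08  0.32  1.67 -0.    1.14 -0.  ]
```

Force relieved; the tip is 6 mm below the mouth, inside the slot. On to the first pins, which should come at a TCP height near 134.

```bash
python3 -m handwheel '[[0,0,0,0.01,0,0,0],[0,0,0,0.02,0,0,0],[0,0,0,0.02,0,0,0]]' 50
python3 -c "
from h import *
stat()"
```

```text
clock: 16.3
eef_pos: [522.0, 79.1, 135.1]
eef_rot: [1.587, 1.564, 0.101]
wrist_force: [0.3, 1.9, -0.8]
finger_gap: 8.5
t 16.3 pos [522.   79.1 135.1] jawyaw 4.84 tilt [0.0067 0.0007] gap 8.5 F [ 0.3  1.9 -0.8] M [ 0.17 -0.06 -0.08] q [ 0.08  0.33  1.68  0.    1.13 -0.  ]
```

```bash
python3 -m handwheel '[[0,0,0,0.008,0,0,0],[0,0,0,0.016,0,0,0],[0,0,0,0.02,0,0,0],[0,0,0,0.02,0,0,0]]' 60
python3 -c "
from h import *
stat()"
```

```text
clock: 16.8
eef_pos: [522.3, 79.2, 129.6]
eef_rot: [1.59, 1.563, 0.103]
wrist_force: [-0.0, 1.2, 2.3]
finger_gap: 9.0
t 16.8 pos [522.3  79.2 129.6] jawyaw 4.85 tilt [0.0078 0.0008] gap 9.0 F [-0.   1.2  2.3] M [0.2  0.03 0.01] q [ 0.08  0.33  1.68  0.    1.12 -0.  ]
```

```bash
python3 -m handwheel '[[0,0,0,0.008,0,0,0],[0,0,0,0.016,0,0,0],[0,0,0,0.024,0,0,0],[0,0,0,0.03,0,0,0],[0,0,0,0.03,0,0,0]]' 60
python3 -c "
from h import *
stat()"
```

```text
clock: 17.42
eef_pos: [522.1, 79.2, 120.1]
eef_rot: [1.599, 1.564, 0.112]
wrist_force: [-1.4, 1.0, -0.3]
finger_gap: 8.7
t 17.43 pos [522.1  79.2 120.1] jawyaw 4.85 tilt [0.0069 0.0008] gap 8.7 F [-1.4  1.  -0.3] M [ 0.26  0.05 -0.02] q [ 0.08  0.35  1.69  0.    1.1  -0.  ]
```

```bash
python3 -m handwheel '[[0,0,0,0.008,0,0,0],[0,0,0,0.016,0,0,0],[0,0,0,0.022,0,0,0],[0,0,0,0.024,0,0,0],[0,0,0,0.024,0,0,0]]' 60
python3 -c "
from h import *
stat()
s=camera('side');crop(s,280,200,330,260,10,'pics/s12.png')"
```

```text
clock: 18.05
eef_pos: [522.2, 79.2, 113.2]
eef_rot: [1.596, 1.564, 0.11]
wrist_force: [-0.8, 0.4, 7.3]
finger_gap: 8.4
t 18.05 pos [522.2  79.2 113.2] jawyaw 4.85 tilt [0.0071 0.0008] gap 8.4 F [-0.8  0.4  7.3] M [0.17 0.29 0.  ] q [ 0.08  0.35  1.7   0.    1.08 -0.  ]
```

View pics/s12.png

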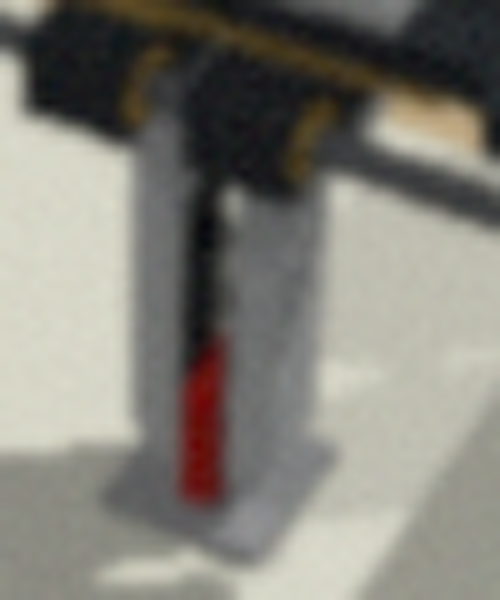

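```bash
python3 -m handwheel '[[0,0,0,0.006,0,0,0],[0,0,0,0.008,0,0,0],[0,0,0,0.008,0,0,0]]' 60
python3 -c "
from h import *
stat()"
```

```text
clock: 18.48
eef_pos: [522.4, 79.3, 112.9]
eef_rot: [1.579, 1.563, 0.093]
wrist_force: [-12.8, -0.4, 28.5]
finger_gap: 8.4
t 18.48 pos [522.4  79.3 112.9] jawyaw 4.86 tilt [0.0081 0.0008] gap 8.4 F [-12.8  -0.4  28.5] M [-0.15  2.42 -0.03] q [ 0.08  0.35  1.7   0.    1.08 -0.  ]
```

```bash
python3 -m handwheel '[[0,0,0,-0.001,-0.002,0,0],[0.05,0,0,-0.001,-0.002,0,0],[0.1,0,0,-0.001,-0.002,0,0],[0.15,0,0,-0.001,-0.002,0,0],[0.2,0,0,-0.001,-0.002,0,0],[0.25,0,0,-0.001,-0.002,0,0],[0.25,0,0,-0.001,-0.002,0,0]]' 60
python3 -c "
from h import *
stat()"
```

```text
clock: 19.35
eef_pos: [522.3, 79.2, 113.5]
eef_rot: [2.358, 1.561, 0.087]
wrist_force: [3.8, 0.8, 4.6]
finger_gap: 8.7
t 19.35 pos [522.3  79.2 113.5] jawyaw -40.09 tilt [0.0097 0.0008] gap 8.7 F [3.8 0.8 4.6] M [ 0.16 -0.76  0.03] q [0.08 0.35 1.7  0.   1.08 0.78]
```

```bash
python3 -m handwheel '[[0.05,0,0,0.002,0,0,0],[0.1,0,0,0.002,0,0,0],[0.15,0,0,0.002,0,0,0],[0.2,0,0,0.002,0,0,0],[0.25,0,0,0.002,0,0,0],[0.283,0,0,0.002,0,0,0],[0.283,0,0,0.002,0,0,0],[0.283,0,0,0.002,0,0,0]]' 60
python3 -c "
from h import *
stat()"
```

```text
clock: 20.35
eef_pos: [522.6, 79.2, 113.3]
eef_rot: [-3.069, 1.56, 0.059]
wrist_force: [1.5, 0.7, 7.2]
finger_gap: 8.7
t 20.35 pos [522.6  79.2 113.3] jawyaw -90.77 tilt [0.0105 0.0006] gap 8.7 F [1.5 0.7 7.2] M [-0.   -0.15  0.11] q [ 0.08  0.35  1.7  -0.    1.08  1.67]
```

```bash
python3 -m handwheel '[[0.012,0,0,0.001,0,0,0],[0.02,0,0,0.001,0,0,0],[0.02,0,0,0.001,0,0,0],[0.02,0,0,0.001,0,0,0]]' 60
python3 -c "
from h import *
stat()
s=camera('side');t=camera('top');crop(s,270,190,340,270,8,'pics/s13.png');cv2.imwrite('pics/s13f.png',s[:,:,::-1]);cv2.imwrite('pics/t13f.png',t[:,:,::-1])"
```

```text
clock: 20.85
eef_pos: [522.6, 79.0, 113.3]
eef_rot: [-3.036, 1.56, 0.034]
wrist_force: [-0.6, -0.3, 8.5]
finger_gap: 8.6
t 20.85 pos [522.6  79.  113.3] jawyaw -94.09 tilt [0.0106 0.0004] gap 8.6 F [-0.6 -0.3  8.5] M [0.12 0.15 0.36] q [ 0.08  0.35  1.7  -0.    1.08  1.72]
```

View pics/s13f.png

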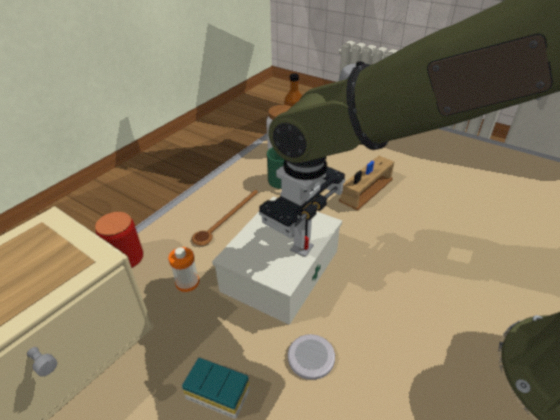

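View pics/s13.png

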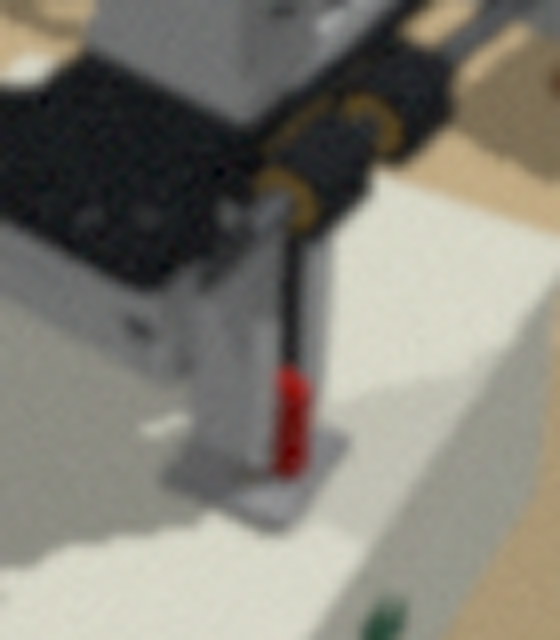

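View pics/t13f.png

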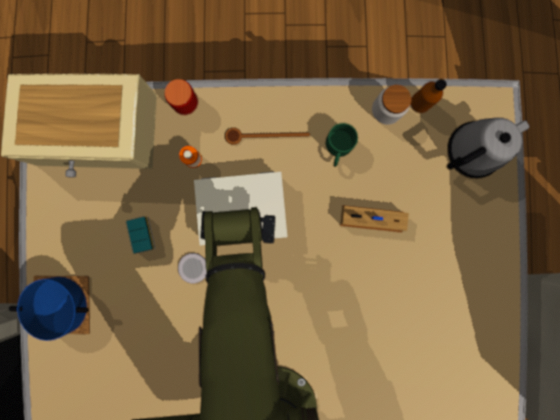

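```bash
python3 -m handwheel '[[0,0,0,0,0,0,0],[0,0,0,0,0,0,0],[0,0,0,0,0,0,0],[0,0,0,0,0,0,0]]' 60
python3 -c "
from h import *
stat()"
```

```text
clock: 21.45
eef_pos: [522.6, 79.0, 113.3]
eef_rot: [-3.047, 1.56, 0.025]
wrist_force: [0.1, 0.1, 4.9]
finger_gap: 8.6
t 21.45 pos [522.6  79.  113.3] jawyaw -93.98 tilt [0.0106 0.0003] gap 8.6 F [0.1 0.1 4.9] M [ 0.27 -0.04  0.34] q [ 0.08  0.35  1.7  -0.    1.08  1.72]
```

```bash
python3 -c "
from cell import order
print(order.sign_off())"
```

```text
the job is handed in; nothing more can be done
None
```

The job is handed in at about 21.5 s of the 64 s allowed. The teal case lies on the yellow and white pile and has been let go. The red key is fully in the lock, turned to its stop, and still in my grip.

**Teal case:** After release, both cameras put its centre within about 1 mm of the pile's along the length. Across the width, each camera agreed with its own view of the yellow case to about 1 mm. The two cameras disagreed with each other by about 2 mm across the width, and the edges looked flush. It was set down with about 12 N.

**Insertion:** The slot was about 2 mm further from the robot (+x) than I measured. A 7 N side force showed this, and I shifted the key until it vanished. The key then went past the pins without sticking. It came to a hard stop at 28 N, about 1 mm lower than I had predicted, so it is fully home.

**Turn:** The head turned about 99° clockwise, which covers the quarter turn plus the blade's play. The twisting moment rose from 0.11 to 0.36 N m over the last 3°, so the plug is against its stop. At the last check it held at 0.34 N m, with 5 N pressing down and the 60 N grip closed on the head.

**Everything else:** In the last pictures, the other two keys and the other things on the counter looked where they were. I checked them by eye only and did not measure them.

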